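# Clear the glassware, fit the column, put the glassware back

## Task

The steel column lying in the rest at the back of the grey flushing tray is wanted in the aluminium column holder. First clear the blue-capped bottle, the beaker and the measuring cylinder standing in front of it onto the white spill tray, all three upright; only then take the column and lay it fully down in both saddles of the holder, its two end nuts outside the saddles; after that stand each piece of glassware back upright in the very recess it came from. Knock nothing over, and leave the small brown vial and the blue syringe filter where they are.

Things in the scene. Friction and masses are not known exactly. Their poses are not given: they have to be found in the camera images.
- flushing_tray: Grey tray, fixed, 144 (x) x 264 (y) mm, rim 18 mm high; origin: centre of its underside; x points away from the robot within 0.2 rad. Slab 12 mm thick with three round recesses (75 mm wide, floor at 5 mm) at x -26, y -82, 0, +82 mm. Behind them the rest: two black saddles at x +24, y -52 and +52 mm, 12 mm thick, floor at 28 mm, cheeks to 40 mm.
- spill_tray: White plastic spill tray, fixed, 170 (x) x 200 (y) mm outside, walls 4 mm thick and 18 mm high, floor 4 mm thick; origin at the centre of its underside; x points away from the robot within 0.2 rad. The glassware is set down here meanwhile. The syringe filter stands in its rear (+x) left (+y) corner.
- column_holder: Aluminium base plate 80 (x) x 150 (y) x 11 mm, fixed, with two posts carrying black open saddles at x 0, y -52 and +52 mm (12 mm thick along y). Saddle floor 42 mm above the bench, 6 mm wide; cheeks flare at 45 degrees to 30 mm wide at 54 mm. Origin at the centre of its underside, y along the column's place; x points away from the robot within 0.2 rad.
- holder_seat (a point): Where the column's origin comes when it lies fully down and centred in the holder: midway between the saddles, 40.3 mm above the bench. Axes as the holder's.
- column: Steel separation column, 182 mm long along its y: a tube 9.6 mm thick with end nuts 13 to 15 mm thick (from 69 mm off the middle outward). Origin at mid-length, level with the underside of the nuts; tube axis 6.5 mm, tube underside 1.7 mm above the origin. 0.11 kg. Starts in the flushing tray's rest; pinch the tube between the saddles.
- buffer_bottle: White and clear 100 ml bottle with blue screw cap, body 56 mm in diameter, 103 mm tall; the cap is 40 mm in diameter from 81 mm to the top, the shoulder slopes out below it; origin at the centre of its underside, z up. 0.19 kg. It stands up to 2 degrees off plumb. Starts in one of the three recesses.
- beaker: Clear glass beaker, 56 mm (x) by 60 mm (y) at the rim, 72 mm tall, open on top; origin at the centre of its underside, z up. 0.06 kg. Starts in one of the three recesses.
- cylinder: Glass measuring cylinder, tube 24 mm in diameter, 154 mm tall, on a blue plastic foot 45 x 52 x 6 mm; origin at the centre of its underside, z up. 0.055 kg. Starts in one of the three recesses.
- vial: Small brown vial with black cap, 12 mm in diameter, 32 mm tall, standing loose on the flushing tray beside one end of the column; bystander. Origin at the centre of its underside.
- filter: Blue syringe filter, 26 mm in diameter, 26 mm tall, standing loose in a corner of the spill tray; bystander. Origin at the centre of its underside.

How it is judged:
On the way, in this order (a step that is already met when the one before it is completed fails the run):
1. bottle, beaker and measuring cylinder all stand released and upright on the spill tray, the column still in its rest (x of buffer_bottle in the frame of spill_tray between -0.065 and 0.065 m and y of buffer_bottle in the frame of spill_tray between -0.08 and 0.08 m and z of each of buffer_bottle, beaker, cylinder in the frame of spill_tray below 0.009 m and angle between each of buffer_bottle, beaker, cylinder's own z axis and vertical below 0.1 rad and x of beaker in the frame of spill_tray between -0.065 and 0.065 m and y of beaker in the frame of spill_tray between -0.08 and 0.08 m and x of cylinder in the frame of spill_tray between -0.065 and 0.065 m and y of cylinder in the frame of spill_tray between -0.08 and 0.08 m and linear speed of each of buffer_bottle, beaker, cylinder below 0.03 m/s and contact force between the fingers and buffer_bottle below 0.1 N and contact force between the fingers and beaker below 0.1 N and contact force between the fingers and cylinder below 0.1 N and distance of column from where it was at the start of the episode below 0.012 m), for 0.2 s.
2. the column lies released in both saddles of the holder while the glassware still stands on the spill tray (x of column in the frame of holder_seat between -0.008 and 0.008 m and y of column in the frame of holder_seat between -0.012 and 0.012 m and z of column in the frame of holder_seat between -0.004 and 0.004 m and angle between the y axis of column and the y axis of column_holder, either way round below 0.08 rad and linear speed of column below 0.03 m/s and contact force between the fingers and column below 0.1 N and x of buffer_bottle in the frame of spill_tray between -0.065 and 0.065 m and y of buffer_bottle in the frame of spill_tray between -0.08 and 0.08 m and z of each of buffer_bottle, beaker, cylinder in the frame of spill_tray below 0.009 m and angle between each of buffer_bottle, beaker, cylinder's own z axis and vertical below 0.1 rad and x of beaker in the frame of spill_tray between -0.065 and 0.065 m and y of beaker in the frame of spill_tray between -0.08 and 0.08 m and x of cylinder in the frame of spill_tray between -0.065 and 0.065 m and y of cylinder in the frame of spill_tray between -0.08 and 0.08 m), for 0.2 s.
At the end, for the whole second after the job is handed in: Column down in both saddles of the holder (within 8 mm across, 12 mm along, 4 mm in height of holder_seat, 0.08 rad); bottle, beaker and cylinder upright (0.1 rad) on the floor of the recess each started in, within 20 mm of where it stood; all released and at rest (x of column in the frame of holder_seat between -0.008 and 0.008 m and y of column in the frame of holder_seat between -0.012 and 0.012 m and z of column in the frame of holder_seat between -0.004 and 0.004 m and angle between the y axis of column and the y axis of column_holder, either way round below 0.08 rad and distance of each of buffer_bottle, beaker, cylinder from where it was at the start of the episode below 0.02 m and z of each of buffer_bottle, beaker, cylinder in the frame of flushing_tray below 0.009 m and angle between each of buffer_bottle, beaker, cylinder's own z axis and vertical below 0.1 rad and linear speed of each of column, buffer_bottle, beaker, cylinder below 0.03 m/s and contact force between the fingers and column below 0.1 N and contact force between the fingers and buffer_bottle below 0.1 N and contact force between the fingers and beaker below 0.1 N and contact force between the fingers and cylinder below 0.1 N); the robot touches nothing.
It fails at once if a piece of glassware is tipped by more than 0.6 rad (angle between any of buffer_bottle, beaker, cylinder's own z axis and vertical above 0.6 rad).
It fails at once if the vial or the syringe filter is moved by more than 25 mm (distance of any of vial, filter from where it was at the start of the episode above 0.025 m).
It also fails if it takes over 136 s, if anything falls off the work surface, if the arm or the gripper's body presses on something with over 40 N, if the wrist force passes 120 N, or if a joint passes its speed limit or range.

## Robot

A 6-joint arm with a two-finger parallel gripper is mounted at the origin on a cart in front of the work surface, level with it; the furniture and walls round the work are solid. World frame = base frame: x ahead of the robot, y to its left, z up, the work surface at z = 0. Lengths are in m, angles in rad, forces in N, time in s.
With the tool pointing down it reaches from about 0.35 to 0.85 m from the base axis. Payload 8.1 kg.
Tool frame: the origin (TCP) lies on the centre line of the jaws, within the pads' length; the fingertips stand 17 mm ahead of it and the grasp point (between the pads) lies 2 mm behind it; z points along the fingers, y is the line along which they close (so a half turn about z gives the same grasp; the last joint's range is limited). The gripper opens to 93 mm and grips with 3 to 60 N. Pads are 15 mm wide; open, the fingers measure 128 mm over their backs; the gripper's body (75 mm by 188 mm) begins 65 mm behind the grasp point.
Start: joints at [-1.24, 0.13, 1.488, -0, 1.523, -0.085], TCP at [0.242, -0.549, 0.236] pointing down, gripper open.
Joint ranges: [-2.96, 2.96], [-0.89, 2.26], [0.02, 2.5], [-1.34, 4.48], [0, 2.73], [-2.66, 2.66]. Speed limits (rad/s): [2.39, 2.39, 2.79, 3.14, 3.14, 3.14].

## Interface

Orientations are given as a rotation vector (axis times angle).
In Python, from plant import status, eyes, robot gives the robot as it stands. The module is installed in compiled form; this text tells all that it offers.
- The arm moves only by the tool servo_tool, never from a script. Its argument "plan" is text: rows parted by semicolons, each of 4 numbers parted by spaces: the shift along the tool's x, y, z in m, then the turn about the tool's z in degrees. A call has 1 to 12 rows; each row is the pose to reach, as a shift and turn from the pose commanded when the call began, along the tool's axes at that moment; what a row does not reach only later rows make up. A row lasts 1/12 s, in which the tool goes at most 41.7 mm and 7.16 degrees, less where a joint would pass 70% of its speed; a pose out of reach is approached as far as the arm can. A call with a gripper value outside its range is refused whole. "grip" is the closure, from -1 (fully open) to 1 (shut), set as the call begins (left out, the last holds). The fingers move at their own pace and stop on an object; "grip_force" is the grip in N (left out, the last holds). Time passes only in rows, so rows that repeat a pose let the fingers close. It gives the time, the measured TCP pose, the force, the opening and the grip force at its end, in the units of the state.
- status.read_state(): the state, without advancing time (a new reading comes with each control period).
- eyes.read_camera(name): name is "side" or "top"; returns a dict with "image" (480x640x3 uint8, blue, green, red), "fovy" (degrees; the focal length in pixels is half the picture's height over the tangent of half this angle, whatever the lens; pixels are square), "cx", "cy" (the principal point, pixels), "k1" (the pictures are not rectified: a ray, as slopes to the right and down, at radius r is drawn at 1 + k1 r^2 times it, then the intrinsics apply), "world_from_camera" (4x4, takes a point from camera to world coordinates). Camera axes: x right, y down, z forward; pixel columns grow to the right and rows downward; lengths in m; the calibration is good to about 2 mm. A picture is of the moment at which its call begins. There is no depth.
- robot.close_job(): hands the job in; it is judged then, once.
The state is a dict: "t": time; "q": joint angles; "dq": joint speeds; "joint_torque": joint torques, N m; "tool_pos": TCP position; "orientation": TCP orientation; "force": force on the tool from outside, world axes, zero at the start; "wrist_torque": the same for the moment, N m; "opening": finger opening in m; "gripper_force": force on a finger pad.
Only numpy, scipy, OpenCV 4.12 (cv2) and the standard library are available. Lean on these libraries where they do the work, as an engineer would, in place of code of your own. Each camera call takes 0.05 s, during which the arm holds its last target. There are 200 camera calls.

## Working session

There is one attempt and no reset: what is moved stays moved. The work goes in short steps, Python scripts to look and compute and a tool call to move; the robot and the scene stay as the last step left them, time stands still between calls to the robot, and variables do not carry over. Pictures are saved under pics/ and viewed, at most 14 in all, crops included, and the job is handed in when it is done.

Besides the shell and the picture viewer there is one more tool, called after "Emit:" as name(argument=value, ...) on one line, values as JSON. servo_tool: Moves the arm, as the interface text tells. Its arguments: {"type":"object","properties":{"plan":{"type":"string"},"grip":{"type":"number"},"grip_force":{"type":"number"}},"required":["plan"]}

```bash
mkdir -p pics; cat > h.py <<'E'
import numpy as np, cv2
from plant import status, eyes
def cam(n):
    c=eyes.read_camera(n); c['f']=240/np.tan(np.radians(c['fovy'])/2); return c
def ray(c,u,v):
    d=np.array([(u-c['cx'])/c['f'],(v-c['cy'])/c['f']]); s=d.copy()
    for _ in range(20): s=d/(1+c['k1']*(s@s))
    T=np.array(c['world_from_camera']); return T[:3,3],T[:3,:3]@np.array([s[0],s[1],1])
def onz(c,u,v,z):
    o,d=ray(c,u,v); return o+d*(z-o[2])/d[2]
def proj(c,p):
    T=np.linalg.inv(np.array(c['world_from_camera'])); q=T[:3,:3]@np.array(p)+T[:3,3]; s=q[:2]/q[2]
    s=s*(1+c['k1']*(s@s)); return s*c['f']+[c['cx'],c['cy']]
E
python3 - <<'E'
from h import *
for n in('top','side'):
    c=cam(n); cv2.imwrite(f'pics/{n}0.png',c['image']); print(n,c['fovy'],c['cx'],c['cy'],c['k1']);print(np.round(c['world_from_camera'],3))
s=status.read_state();print({k:np.round(v,3) for k,v in s.items()})
E
```

```text
top 49.14893461402548 316.1770747490132 245.90349238027122 -0.12519979492403596
[[-0.009 -0.999  0.051  0.452]
 [-1.     0.01   0.002  0.007]
 [-0.003 -0.051 -0.999  1.26 ]
 [ 0.     0.     0.     1.   ]]
side 42.94470182242282 324.8151528438087 245.39949744941697 -0.12080886821857001
[[ 0.176 -0.503  0.846 -0.941]
 [-0.984 -0.078  0.158 -0.261]
 [-0.013 -0.861 -0.509  0.927]
 [ 0.     0.     0.     1.   ]]
{'t': np.float64(0.1), 'q': array([-1.24 ,  0.131,  1.489,  0.   ,  1.523, -0.085]), 'dq': array([ 0.001, -0.   , -0.002, -0.001,  0.002,  0.001]), 'joint_torque': array([ 3.0000e-03, -5.6134e+01, -4.9309e+01,  7.7000e-02,  2.9000e-02,
       -0.0000e+00]), 'tool_pos': array([ 0.242, -0.548,  0.235]), 'orientation': array([-3.072, -0.648,  0.   ]), 'force': array([-0.439,  0.671, -0.923]), 'wrist_torque': array([-0.048, -0.011, -0.048]), 'gripper_force': np.float64(0.0), 'opening': np.float64(0.093)}
```

View pics/top0.png

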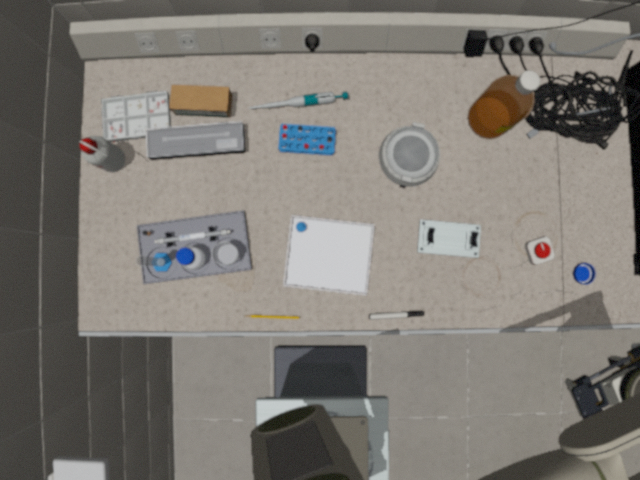

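View pics/side0.png

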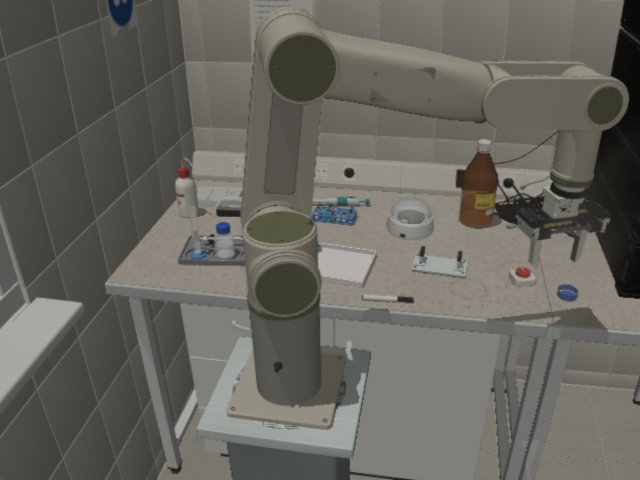

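Top: flushing tray around (195,247) with the cylinder (161,262), bottle (186,257), beaker (228,253), spill tray (330,256), holder (449,239). Side: the arm hides part of the flushing tray and spill tray.

```bash
python3 - <<'E'
from h import *
t=cv2.imread('pics/top0.png'); s=cv2.imread('pics/side0.png')
a=cv2.resize(t[205:290,130:260],None,fx=6,fy=6,interpolation=cv2.INTER_CUBIC)
cv2.imwrite('pics/c1.png',a)
b=cv2.resize(t[205:305,280:490],None,fx=3.8,fy=3.8,interpolation=cv2.INTER_CUBIC)[:370,:790]
b2=cv2.resize(s[195:275,165:255],None,fx=2.6,fy=2.6,interpolation=cv2.INTER_CUBIC)
m=np.zeros((600,790,3),np.uint8); m[:b.shape[0],:b.shape[1]]=b; m[385:385+b2.shape[0],:b2.shape[1]]=b2
b3=cv2.resize(s[230:290,310:480],None,fx=2.6,fy=2.6,interpolation=cv2.INTER_CUBIC); m[385:385+b3.shape[0],280:280+b3.shape[1]]=b3
cv2.imwrite('pics/c2.png',m)
E
```

```text
(no output)
```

View pics/c1.png

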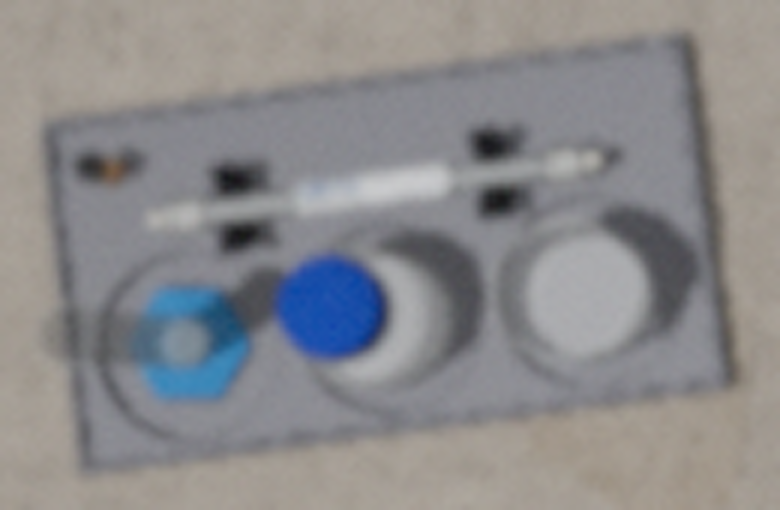

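View pics/c2.png

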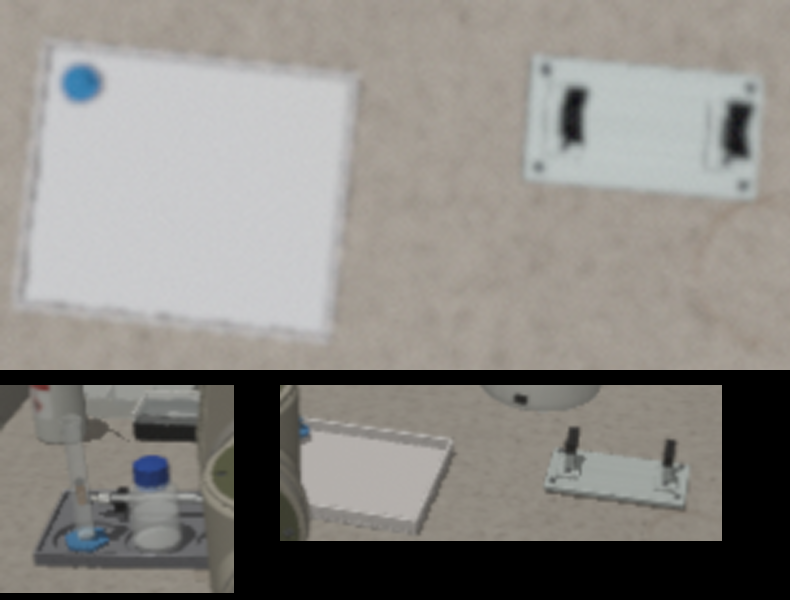

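Crops: tray corners at (48,122),(690,38),(733,383),(85,468) in c1; the cap at (332,306), the cylinder foot at (193,342), the beaker's light disc at (585,292), the column from (148,218) to (615,157), the vial at about (105,165). c2 shows the spill tray, filter rear left, and the holder saddles at (572,117) and (737,130).

```bash
cat > m.py <<'E'
from h import *
def P(c,pts,z,k,off): return np.array([onz(c,(x+.5)/k-.5+off[0],(y+.5)/k-.5+off[1],z)[:2] for x,y in pts])
def fit(model,meas):
    # rigid 2D fit
    m=np.array(model,float);w=np.array(meas);mc=m.mean(0);wc=w.mean(0)
    H=(m-mc).T@(w-wc);th=np.arctan2(H[0,1]-H[1,0],H[0,0]+H[1,1])
    R=np.array([[np.cos(th),-np.sin(th)],[np.sin(th),np.cos(th)]]);t=wc-R@mc
    return t,th,R,np.linalg.norm(w-(m@R.T+t),axis=1)*1e3
def blobs(img,lo,hi,amin=20):
    m=cv2.inRange(cv2.cvtColor(img,cv2.COLOR_BGR2HSV),lo,hi);n,_,st,ce=cv2.connectedComponentsWithStats(m)
    return [(ce[i],st[i]) for i in range(1,n) if st[i][4]>amin]
E
python3 - <<'E'
from m import *
np.set_printoptions(precision=4,suppress=True)
c=cam('top'); o1=(130,205);o2=(280,205)
w=P(c,[(48,122),(690,38),(733,383),(85,468)],.018,6,o1)
t,th,R,e=fit([(.072,.132),(.072,-.132),(-.072,-.132),(-.072,.132)],w); print('flush',t,th,e)
for y in(.082,0,-.082): print(' recess',t+R@[-.026,y])
print(' rest',t+R@[.024,0])
w=P(c,[(42,40),(357,73),(329,338),(15,303)],.018,3.8,o2)
ts,ths,Rs,e=fit([(.085,.1),(.085,-.1),(-.085,-.1),(-.085,.1)],w); print('spill',ts,ths,e)
w=P(c,[(531,56),(762,76),(755,198),(525,182)],.011,3.8,o2)
th_,thh,Rh,e=fit([(.04,.075),(.04,-.075),(-.04,-.075),(-.04,.075)],w); print('hold',th_,thh,e)
print(' saddles expect',th_+Rh@[0,.052],th_+Rh@[0,-.052], 'seen',P(c,[(572,117),(737,130)],.052,3.8,o2))
w=P(c,[(148,218),(612,157)],.0328,6,o1); print('column',w,np.linalg.norm(w[0]-w[1]),w.mean(0),np.arctan2(*(w[0]-w[1])*[-1,1]))
print('vial',P(c,[(80,165),(130,165)],.02,6,o1))
print('beaker',P(c,[(587,294)],.007,6,o1))
for ce,st in blobs(c['image'][205:305,130:390],(95,120,60),(130,255,255)):
    u,v=ce+[130,205]; z=.108 if ce[0]>50 and ce[0]<70 else .011 if ce[0]<50 else .03
    print('blue',u,v,st[2:],onz(c,u,v,z))
E
```

```text
flush [0.517  0.3022] 0.11918779963796831 [2.23   3.009  2.9459 2.0867]
 recess [0.4814 0.3806]
 recess [0.4912 0.2991]
 recess [0.5009 0.2177]
 rest [0.5408 0.3051]
spill [ 0.4962 -0.0189] -0.11609394662372449 [2.4382 2.2069 2.3322 3.2012]
hold [ 0.5316 -0.3093] -0.08365080909989821 [0.1746 1.443  1.2574 1.4211]
 saddles expect [ 0.5359 -0.2575] [ 0.5273 -0.3611] seen [[ 0.5361 -0.2545]
 [ 0.5272 -0.357 ]]
column [[0.5308 0.3944]
 [0.5529 0.209 ]] 0.1867645498352251 [0.5418 0.3017] 0.11853796540007401
vial [[0.5532 0.4266]
 [0.5529 0.406 ]]
beaker [[0.5002 0.2233]]
blue 300.70909090909095 226.5090909090909 [ 9  8 55] [0.5614 0.0461 0.03  ]
blue 184.54893617021276 255.82127659574468 [ 18  17 235] [0.4922 0.3018 0.108 ]
blue 162.95906432748538 261.7134502923977 [ 17  18 171] [0.4818 0.3795 0.011 ]
```

Everything is consistent with the given sizes. From +y to −y the recesses hold the cylinder, the bottle and the beaker. I'll close along the tray's x axis for every grasp. Next a helper for move shifts.

```bash
cat > go.py <<'E'
import sys; from h import *
from scipy.spatial.transform import Rotation as Ro
def go(x,y,z,a):
    s=status.read_state(); R=Ro.from_rotvec(s['orientation']).as_matrix()
    d=R.T@(np.array([x,y,z])-s['tool_pos'])*1000
    al=np.degrees(np.arctan2(R[1,1],R[0,1])); t=(al-a+90)%180-90
    print('t',round(float(s['t']),1),'tilt',np.round(R[:2,2],4),'alpha',round(al,1),'q6',round(float(s['q'][5]),2),'shift mm',np.round(d,1),'turn',round(t,1))
go(*map(float,sys.argv[1:]))
E
python3 go.py .45 -.1 .235 6.8
```

```text
t 0.1 tilt [-0.0005  0.0014] alpha -66.2 q6 -0.09 shift mm [ 3.712e+02 -3.263e+02  3.000e-01] turn -73.0
```

Emit:
servo_tool(plan=".03 -.026 0 -6;.06 -.052 0 -12;.09 -.078 0 -18;.12 -.104 0 -24;.15 -.13 0 -30;.18 -.156 0 -36;.21 -.182 0 -42;.24 -.208 0 -48;.27 -.234 0 -54;.3 -.26 0 -60;.33 -.29 0 -67;.36 -.32 0 -73", grip=-1)

```text
t: 1.15
tool_pos: [0.4421, -0.1102, 0.2356]
orientation: [2.078, 2.356, 0.0]
force: [1.0, -0.0, 0.2]
opening: 0.093
gripper_force: 0.0
```

```bash
python3 go.py .4815 .380 .2 6.8
```

```text
t 1.1 tilt [ 0.0001 -0.0001] alpha 7.2 q6 -0.48 shift mm [481.5 100.2  35.5] turn 0.4
```

Emit:
servo_tool(plan=".03 .006 .0 0;.07 .014 .0 0;.11 .022 0 0;.15 .03 0 0;.19 .038 0 0;.23 .047 0 0;.27 .056 0 0;.31 .065 0 0;.35 .073 0 .4;.39 .082 0 .4;.43 .09 0 .4;.46 .096 0 .4")

```text
t: 2.15
tool_pos: [0.4818, 0.3592, 0.2351]
orientation: [-2.091, -2.343, 0.0]
force: [0.4, -0.0, 0.6]
opening: 0.0929
gripper_force: 0.0
```

```bash
python3 go.py .4815 .380 .115 6.8; python3 - <<'E'
from m import *
for n in('top','side'):
    c=cam(n); cv2.imwrite(f'pics/{n}1.png',c['image'])
    for z in(.011,.159): print(n,z,proj(c,[.4815,.38,z]))
t=cv2.imread('pics/top1.png'); s=cv2.imread('pics/side1.png')
m=np.zeros((400,800,3),np.uint8)
m[:,:400]=cv2.resize(t[205:285,140:220],None,fx=5,fy=5,interpolation=cv2.INTER_CUBIC)
m[:,400:]=cv2.resize(s[180:280,170:270],None,fx=4,fy=4,interpolation=cv2.INTER_CUBIC)
cv2.imwrite('pics/v1.png',m)
E
```

```text
t 2.1 tilt [-0.0006  0.0003] alpha 6.5 q6 0.44 shift mm [ 20.7   2.1 120.1] turn -0.3
top 0.011 [162.75756203 261.82809852]
top 0.159 [142.53294013 260.34724243]
side 0.011 [198.62512661 253.45735917]
side 0.159 [192.44916732 208.24374534]
```

View pics/v1.png

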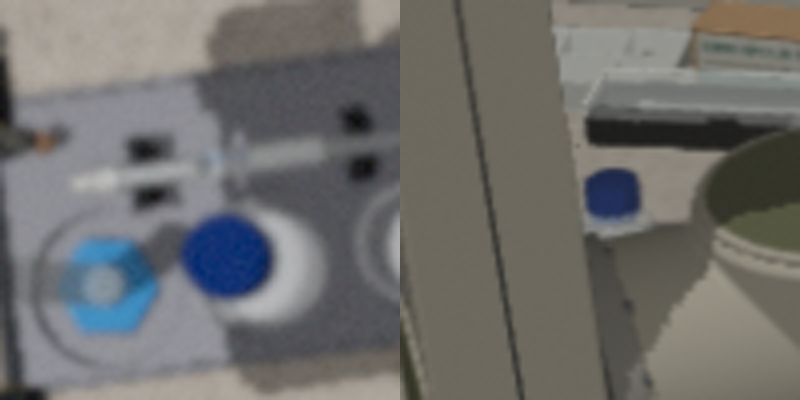

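The cap, the cylinder foot (105,285 in the crop) and the tube line up with the predicted pixels; the side view is blocked by the arm. Going down on the cylinder.

Emit:
servo_tool(plan=".01 .001 0 0;.0205 .002 .01 0;.0205 .002 .03 0;.0205 .002 .05 0;.0205 .002 .07 0;.0205 .002 .085 0;.0205 .002 .1 0;.0205 .002 .11 0;.0205 .002 .118 0;.0205 .002 .12 0;.0205 .002 .12 0")

```text
t: 3.17
tool_pos: [0.4821, 0.3763, 0.1152]
orientation: [-2.094, -2.342, 0.001]
force: [0.2, -0.2, -0.4]
opening: 0.0929
gripper_force: 0.0
```

Emit:
servo_tool(plan="0 0 0 0;0 0 0 0;0 0 0 0;0 0 0 0;0 0 0 0;0 0 0 0;0 0 0 0;0 0 0 0;0 0 0 0;0 0 0 0;0 0 0 0;0 0 0 0", grip=1, grip_force=10)

```text
t: 4.17
tool_pos: [0.4823, 0.3766, 0.1156]
orientation: [2.093, 2.342, -0.0]
force: [0.3, 0.3, -0.3]
opening: 0.0235
gripper_force: 10.0
```

Emit:
servo_tool(plan="0 0 -.005 0;0 0 -.015 0;0 0 -.03 0;0 0 -.045 0;0 0 -.06 0;0 0 -.075 0;0 0 -.09 0;0 0 -.105 0;0 0 -.12 0;0 0 -.13 0;0 0 -.135 0;0 0 -.135 0")

```text
t: 5.17
tool_pos: [0.4829, 0.377, 0.2526]
orientation: [2.093, 2.342, 0.004]
force: [0.0, 0.9, -0.0]
opening: 0.0234
gripper_force: 10.0
```

```bash
python3 go.py .4684 -.0861 .25 -6.6
```

```text
t 5.2 tilt [0.0024 0.0016] alpha 6.4 q6 0.47 shift mm [-458.6  -66.2    1.9] turn 13.0
```

Emit:
servo_tool(plan="-.01 -.001 0 0;-.03 -.004 0 1;-.06 -.009 0 2;-.095 -.014 0 3;-.13 -.019 0 4;-.165 -.024 0 5;-.2 -.029 0 6;-.235 -.034 0 7;-.27 -.039 0 8;-.305 -.044 0 9;-.34 -.049 0 10;-.375 -.054 0 11")

```text
t: 6.17
tool_pos: [0.4691, -0.0041, 0.2493]
orientation: [-2.308, -2.129, 0.002]
force: [0.3, -0.1, -0.8]
opening: 0.0232
gripper_force: 10.0
```

Emit:
servo_tool(plan="-.03 0 0 0.5;-.055 0 0 1;-.07 0 0 2;-.08 0 0 2;-.08 0 0 2;-.08 0 0 2")

```text
t: 6.67
tool_pos: [0.4637, -0.0818, 0.2499]
orientation: [-2.345, -2.089, 0.001]
force: [0.2, 0.0, -0.5]
opening: 0.0231
gripper_force: 10.0
```

```bash
python3 go.py .4684 -.0861 .116 -6.6
```

```text
t 6.7 tilt [-0.0012  0.0007] alpha -6.6 q6 -0.17 shift mm [ -3.8   5.4 133.9] turn -0.0
```

Emit:
servo_tool(plan="-.002 .003 .01 0;-.004 .005 .03 0;-.004 .005 .05 0;-.004 .005 .07 0;-.004 .005 .09 0;-.004 .005 .105 0;-.004 .005 .117 0;-.004 .005 .126 0;-.004 .005 .131 0;-.004 .005 .133 0;-.004 .005 .134 0;-.004 .005 .134 0")

```text
t: 7.67
tool_pos: [0.4692, -0.0865, 0.1173]
orientation: [2.344, 2.09, 0.001]
force: [-0.1, -0.5, -0.1]
opening: 0.0235
gripper_force: 10.0
```

Emit:
servo_tool(plan="0 0 .0005 0;0 0 .001 0;0 0 .001 0;0 0 .001 0")

```text
t: 8.0
tool_pos: [0.4689, -0.0865, 0.116]
orientation: [2.345, 2.09, 0.001]
force: [-0.3, -0.2, -0.4]
opening: 0.0234
gripper_force: 10.0
```

Emit:
servo_tool(plan="0 0 .0007 0;0 0 .001 0;0 0 .001 0;0 0 .001 0")

```text
t: 8.33
tool_pos: [0.4686, -0.0864, 0.1146]
orientation: [-2.345, -2.09, 0.0]
force: [-0.0, 0.1, -0.4]
opening: 0.0232
gripper_force: 10.0
```

Emit:
servo_tool(plan="0 0 0 0;0 0 0 0;0 0 0 0;0 0 0 0;0 0 0 0;0 0 0 0;0 0 0 0;0 0 0 0;0 0 0 0", grip=-1)

```text
t: 9.08
tool_pos: [0.4687, -0.0864, 0.1146]
orientation: [-2.345, -2.09, 0.0]
force: [0.0, 0.4, -0.5]
opening: 0.0789
gripper_force: 0.0
```

Emit:
servo_tool(plan="0 0 -.01 0;0 0 -.03 0;0 0 -.05 0;0 0 -.07 0;0 0 -.085 0;0 0 -.1 0;0 0 -.1 0")

```text
t: 9.67
tool_pos: [0.4705, -0.0869, 0.2191]
orientation: [2.341, 2.087, 0.005]
force: [-0.0, -1.0, 0.4]
opening: 0.093
gripper_force: 0.0
```

```bash
python3 go.py .4922 .300 .215 6.8
```

```text
t 9.7 tilt [ 0.006  -0.0018] alpha -6.6 q6 -0.18 shift mm [386.9 -22.8   3.5] turn -13.4
```

Emit:
servo_tool(plan=".02 -.001 0 -1;.05 -.003 0 -2;.09 -.005 0 -4;.13 -.007 0 -5;.17 -.01 0 -6;.21 -.012 0 -7;.25 -.014 0 -9;.29 -.017 0 -10;.33 -.019 0 -12;.36 -.021 0 -13;.38 -.023 0 -13.4;.387 -.023 0 -13.4")

```text
t: 10.67
tool_pos: [0.4892, 0.3037, 0.2137]
orientation: [-2.081, -2.352, 0.001]
force: [-0.5, -0.2, 0.3]
opening: 0.0932
gripper_force: 0.0
```

Emit:
servo_tool(plan=".387 0 0 0;.387 0 0 0")

```text
t: 10.83
tool_pos: [0.4806, 0.383, 0.2142]
orientation: [2.089, 2.346, -0.001]
force: [0.6, 0.1, -0.6]
opening: 0.0933
gripper_force: 0.0
```

That second call repeated the shift by mistake. It did no harm: the tool is at height, over the empty recess. Correcting, and checking the cylinder that was put down.

```bash
python3 - <<'E'
from m import *
c=cam('top'); cv2.imwrite('pics/top2.png',c['image'])
for ce,st in blobs(c['image'][205:305,130:390],(95,120,60),(130,255,255)):
    u,v=ce+[130,205]; print(u,v,st[2:],[np.round(onz(c,u,v,z)[:2],4) for z in(.01,.03,.108)])
E
python3 go.py .4922 .3005 .15 6.8
```

```text
300.6792452830189 226.35849056603774 [ 8  8 53] [array([0.5635, 0.0468]), array([0.5618, 0.0462]), array([0.5548, 0.0437])]
184.8256880733945 255.75229357798165 [ 17  16 218] [array([0.4957, 0.3262]), array([0.495 , 0.3211]), array([0.4923, 0.3012])]
351.08264462809916 265.6776859504132 [ 16  17 121] [array([ 0.4685, -0.0724]), array([ 0.4682, -0.0712]), array([ 0.4672, -0.0662])]
t 10.9 tilt [-0.0017  0.0032] alpha 6.9 q6 0.48 shift mm [-91.    3.4  63.4] turn 0.1
```

Emit:
servo_tool(plan="-.02 0 0 0;-.05 .002 0 0;-.075 .003 0 0;-.088 .0035 0 0;-.091 .0035 .005 0;-.091 .0035 .02 0;-.091 .0035 .04 0;-.091 .0035 .06 0;-.091 .0035 .063 0;-.091 .0035 .063 0")

```text
t: 11.72
tool_pos: [0.4931, 0.2933, 0.1496]
orientation: [-2.084, -2.348, 0.006]
force: [0.2, -0.3, -0.2]
opening: 0.0931
gripper_force: 0.0
```

```bash
python3 go.py .4922 .3005 .106 6.8
```

```text
t 11.7 tilt [-0.0037 -0.0014] alpha 6.8 q6 0.33 shift mm [ 7.3  0.2 43.5] turn 0.0
```

Emit:
servo_tool(plan=".004 0 .005 0;.0075 0 .015 0;.0075 0 .025 0;.0075 0 .035 0;.0075 0 .041 0;.0075 0 .0435 0;.0075 0 .0435 0;.0075 0 .0435 0")

```text
t: 12.38
tool_pos: [0.4937, 0.3009, 0.1081]
orientation: [-2.085, -2.35, 0.0]
force: [0.4, 0.4, 0.2]
opening: 0.0932
gripper_force: 0.0
```

Emit:
servo_tool(plan="0 0 0 0;0 0 0 0;0 0 0 0;0 0 0 0;0 0 0 0;0 0 0 0;0 0 0 0;0 0 0 0;0 0 0 0;0 0 0 0", grip=1, grip_force=20)

```text
t: 13.22
tool_pos: [0.4936, 0.301, 0.1081]
orientation: [-2.085, -2.35, 0.0]
force: [0.1, 0.6, 0.2]
opening: 0.0392
gripper_force: 19.7
```

Emit:
servo_tool(plan="0 0 -.004 0;0 0 -.012 0;0 0 -.025 0;0 0 -.04 0;0 0 -.055 0;0 0 -.07 0;0 0 -.085 0;0 0 -.095 0;0 0 -.1 0;0 0 -.1 0;0 0 -.1 0")

```text
t: 14.13
tool_pos: [0.4936, 0.301, 0.2081]
orientation: [2.085, 2.35, 0.0]
force: [-0.0, 0.5, -1.0]
opening: 0.0388
gripper_force: 19.6
```

```bash
python3 go.py .4922 -.0189 .2 -6.6
```

```text
t 14.1 tilt [0.0002 0.0001] alpha 6.8 q6 0.34 shift mm [-317.4  -39.4    8.1] turn 13.4
```

Emit:
servo_tool(plan="-.01 -.001 0 0;-.03 -.004 0 1;-.06 -.008 0 2;-.09 -.011 0 4;-.12 -.015 0 5;-.15 -.019 0 6;-.18 -.022 0 8;-.21 -.026 0 9;-.24 -.03 0 10;-.27 -.034 0 12;-.295 -.037 0 13;-.31 -.0385 0 13.4")

```text
t: 15.13
tool_pos: [0.491, -0.0145, 0.2069]
orientation: [-2.348, -2.086, 0.003]
force: [-0.2, -0.2, -1.7]
opening: 0.0387
gripper_force: 19.6
```

Emit:
servo_tool(plan="-.005 0 0 0;-.008 0 0 0;-.008 0 .01 0;-.008 0 .025 0;-.008 0 .04 0;-.008 0 .055 0;-.008 0 .07 0;-.008 0 .08 0;-.008 0 .086 0;-.008 0 .09 0;-.008 0 .09 0;-.008 0 .09 0")

```text
t: 16.13
tool_pos: [0.4916, -0.0192, 0.1185]
orientation: [2.345, 2.091, 0.001]
force: [-0.3, 0.3, -1.5]
opening: 0.0391
gripper_force: 19.6
```

```bash
python3 go.py .4922 -.0189 .1073 -6.6
```

```text
t 16.1 tilt [ 0.0005 -0.    ] alpha -6.6 q6 -0.03 shift mm [ 0.3  0.5 11.2] turn 0.0
```

Emit:
servo_tool(plan="0 0 .004 0;0 0 .008 0;0 0 .01 0;0 0 .011 0;0 0 .0112 0;0 0 .0112 0;0 0 .0112 0")

```text
t: 16.72
tool_pos: [0.4914, -0.0194, 0.1071]
orientation: [2.345, 2.09, 0.0]
force: [-1.1, 0.1, -0.3]
opening: 0.039
gripper_force: 19.7
```

Emit:
servo_tool(plan="0 0 0 0;0 0 0 0;0 0 0 0;0 0 0 0;0 0 0 0;0 0 0 0;0 0 0 0;0 0 0 0;0 0 0 0", grip=-1)

```text
t: 17.47
tool_pos: [0.4914, -0.0193, 0.1069]
orientation: [2.345, 2.09, 0.0]
force: [0.4, 0.1, -0.7]
opening: 0.0916
gripper_force: 0.0
```

Emit:
servo_tool(plan="0 0 -.01 0;0 0 -.03 0;0 0 -.05 0;0 0 -.07 0;0 0 -.085 0;0 0 -.1 0;0 0 -.1 0;0 0 -.1 0")

```text
t: 18.13
tool_pos: [0.4921, -0.0195, 0.2082]
orientation: [2.344, 2.089, 0.003]
force: [0.7, 0.4, -0.2]
opening: 0.0927
gripper_force: 0.0
```

```bash
python3 go.py .5002 .222 .2 6.8; python3 - <<'E'
from m import *
c=cam('top'); cv2.imwrite('pics/top3.png',c['image'])
k=cam('side'); cv2.imwrite('pics/side3.png',k['image'])
for z in(.005,.077): print(z,proj(c,[.5005,.221,z]),proj(k,[.5005,.221,z]))
m=np.zeros((600,800,3),np.uint8)
m[:,:400]=cv2.resize(c['image'][215:290,210:260],(400,600),interpolation=cv2.INTER_CUBIC)
m[:400,400:]=cv2.resize(k['image'][200:280,200:280],(400,400),interpolation=cv2.INTER_CUBIC)
cv2.imwrite('pics/v3.png',m)
E
```

```text
t 18.1 tilt [ 0.0026 -0.0004] alpha -6.6 q6 -0.03 shift mm [240.8 -19.6   8.1] turn -13.4
0.005 [228.51718978 253.46072807] [252.94118249 256.29306108]
0.077 [223.14540563 252.28825654] [251.08802651 234.67939447]
```

View pics/v3.png

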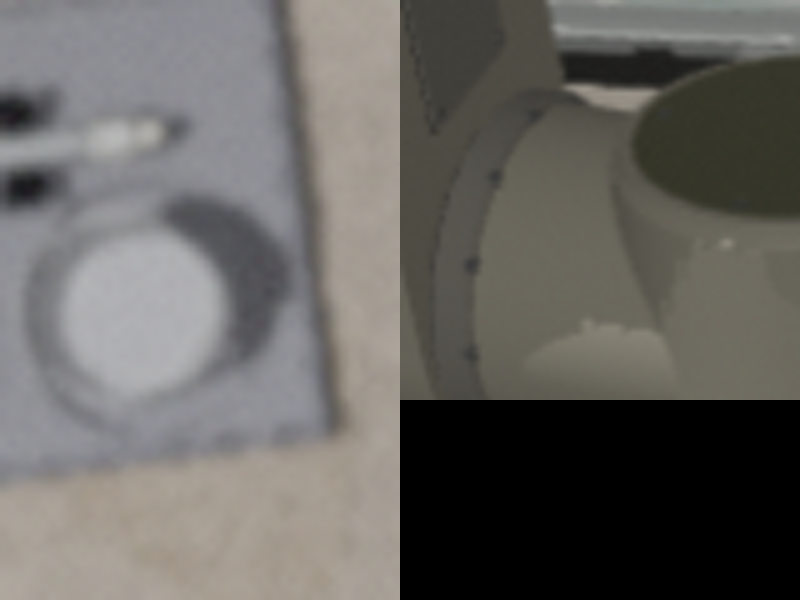

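The beaker's disc is at about (227.4,253.3), which agrees with (0.5005, 0.221). Moving over it.

Emit:
servo_tool(plan=".015 -.001 0 -1;.04 -.003 0 -2;.07 -.006 0 -4;.1 -.008 0 -6;.13 -.011 0 -8;.16 -.013 0 -10;.19 -.016 0 -12;.215 -.018 0 -13;.232 -.0195 0 -13.4;.24 -.0195 0 -13.4;.24 -.0195 0 -13.4;.24 -.0195 0 -13.4")

```text
t: 19.23
tool_pos: [0.499, 0.2208, 0.206]
orientation: [-2.085, -2.35, 0.003]
force: [-0.5, 1.0, 0.6]
opening: 0.0927
gripper_force: 0.0
```

```bash
python3 go.py .5005 .221 .066 6.8
```

```text
t 19.2 tilt [-0.0015 -0.001 ] alpha 6.8 q6 0.2 shift mm [  0.2   1.7 140. ] turn 0.0
```

Emit:
servo_tool(plan="0 .001 .01 0;0 .001 .03 0;0 .001 .055 0;0 .001 .08 0;0 .001 .1 0;0 .001 .115 0;0 .001 .127 0;0 .001 .135 0;0 .001 .138 0;0 .001 .138 0;0 .001 .138 0")

```text
t: 20.15
tool_pos: [0.5011, 0.2214, 0.0697]
orientation: [2.085, 2.349, 0.001]
force: [-0.0, 0.3, -0.9]
opening: 0.0927
gripper_force: 0.0
```

Emit:
servo_tool(plan="0 0 0 0;0 0 0 0;0 0 0 0;0 0 0 0;0 0 0 0;0 0 0 0;0 0 0 0;0 0 0 0;0 0 0 0;0 0 0 0", grip=1, grip_force=8)

```text
t: 20.98
tool_pos: [0.5004, 0.2214, 0.069]
orientation: [-2.085, -2.35, 0.0]
force: [-0.8, 0.2, 1.0]
opening: 0.055
gripper_force: 8.0
```

Emit:
servo_tool(plan="0 0 -.004 0;0 0 -.012 0;0 0 -.025 0;0 0 -.04 0;0 0 -.055 0;0 0 -.068 0;0 0 -.076 0;0 0 -.08 0;0 0 -.08 0;0 0 -.08 0")

```text
t: 21.82
tool_pos: [0.5003, 0.2213, 0.1487]
orientation: [-2.085, -2.35, 0.0]
force: [0.3, -0.2, -0.7]
opening: 0.0546
gripper_force: 8.0
```

```bash
python3 go.py .4745 .0541 .15 -6.6
```

```text
t 21.8 tilt [-0.0002 -0.0001] alpha 6.8 q6 0.2 shift mm [-163.   -45.5   -1.3] turn 13.4
```

Emit:
servo_tool(plan="-.008 -.002 0 0;-.022 -.006 0 1;-.042 -.012 0 3;-.062 -.018 0 5;-.082 -.023 0 7;-.102 -.029 0 9;-.122 -.034 0 11;-.14 -.04 0 12;-.154 -.044 0 13;-.163 -.0455 0 13.4;-.163 -.0455 0 13.4;-.163 -.0455 0 13.4")

```text
t: 22.82
tool_pos: [0.4744, 0.0536, 0.1486]
orientation: [-2.346, -2.088, 0.0]
force: [-0.2, 0.3, -0.3]
opening: 0.0549
gripper_force: 8.0
```

```bash
python3 go.py .4745 .0541 .068 -6.6
```

```text
t 22.8 tilt [-0.0004  0.0002] alpha -6.7 q6 0.12 shift mm [ 0.5  0.1 80.6] turn -0.1
```

Emit:
servo_tool(plan="0 0 .01 0;0 0 .025 0;0 0 .04 0;0 0 .055 0;0 0 .066 0;0 0 .073 0;0 0 .077 0;0 0 .079 0;0 0 .0803 0;0 0 .0803 0;0 0 .0803 0;0 0 .0803 0")

```text
t: 23.82
tool_pos: [0.4751, 0.0542, 0.0693]
orientation: [2.345, 2.09, 0.001]
force: [-0.1, 0.3, -0.1]
opening: 0.0545
gripper_force: 8.0
```

```bash
python3 go.py .4745 .0541 .068 -6.6
```

```text
t 23.8 tilt [0.0012 0.0001] alpha -6.6 q6 0.12 shift mm [-0.1 -0.6  1.3] turn 0.0
```

Emit:
servo_tool(plan="0 0 .0007 0;0 0 .001 0;0 0 .001 0;0 0 .001 0")

```text
t: 24.15
tool_pos: [0.4749, 0.0541, 0.068]
orientation: [2.345, 2.09, 0.001]
force: [-0.5, 0.1, 0.2]
opening: 0.0552
gripper_force: 8.0
```

Emit:
servo_tool(plan="0 0 0 0;0 0 0 0;0 0 0 0;0 0 0 0;0 0 0 0;0 0 0 0;0 0 0 0;0 0 0 0;0 0 0 0", grip=-1)

```text
t: 24.9
tool_pos: [0.4746, 0.0542, 0.0676]
orientation: [-2.345, -2.09, 0.0]
force: [-0.3, 0.4, 0.1]
opening: 0.093
gripper_force: 0.0
```

Emit:
servo_tool(plan="0 0 -.01 0;0 0 -.03 0;0 0 -.05 0;0 0 -.07 0;0 0 -.09 0;0 0 -.1 0;0 0 -.1 0;0 0 -.1 0")

```text
t: 25.57
tool_pos: [0.475, 0.0542, 0.168]
orientation: [2.345, 2.09, 0.002]
force: [0.2, -0.3, 0.1]
opening: 0.0929
gripper_force: 0.0
```

```bash
python3 go.py .5418 .3022 .15 6.8; python3 - <<'E'
from m import *
c=cam('top'); cv2.imwrite('pics/top4.png',c['image']); cv2.imwrite('pics/side4.png',cam('side')['image'])
m=np.zeros((570,800,3),np.uint8)
m=np.vstack([cv2.resize(c['image'][210:305,140:265],(790,600),interpolation=cv2.INTER_CUBIC)[:400,:][::1],np.zeros((1,790,3),np.uint8)])
cv2.imwrite('pics/v4.png',m)
E
```

```text
t 25.6 tilt [ 0.0013 -0.    ] alpha -6.6 q6 0.12 shift mm [254.   38.   18.1] turn -13.4
```

View pics/top4.png

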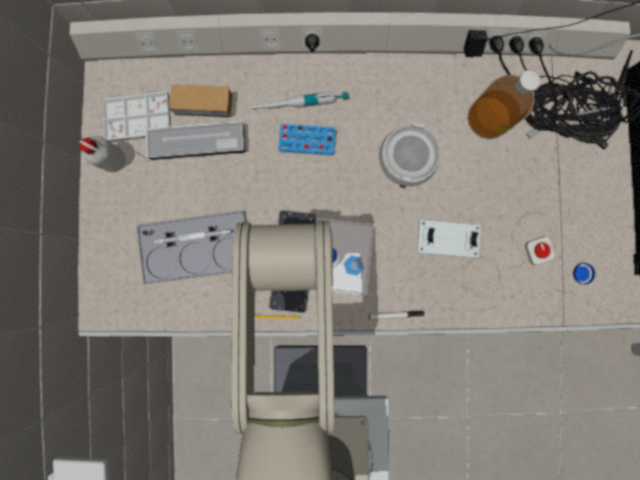

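View pics/v4.png

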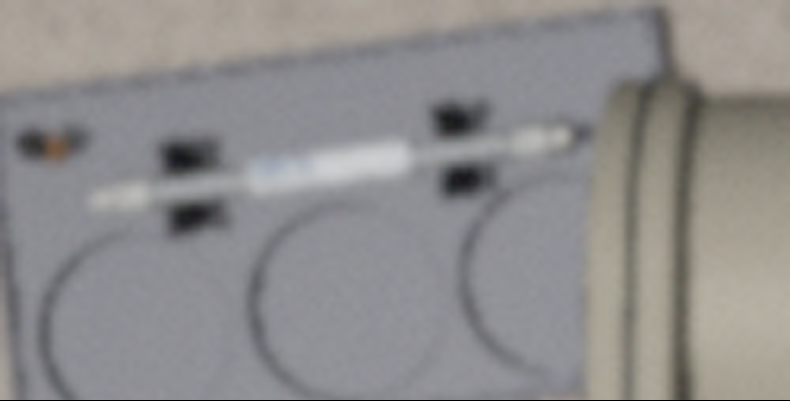

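The rest of the tray is clear and the column is untouched, from (154.3,241.6) to about (231.5,231.4). On to the column, with the jaws part closed to clear the rim.

Emit:
servo_tool(plan=".015 .002 0 -1;.04 .006 0 -2;.07 .01 0 -4;.1 .015 0 -6;.13 .02 0 -8;.16 .024 0 -10;.19 .028 0 -11;.22 .033 0 -12;.24 .036 0 -13;.252 .038 0 -13.4;.255 .038 0 -13.4;.255 .038 0 -13.4", grip=0.3)

```text
t: 26.67
tool_pos: [0.5406, 0.3034, 0.1657]
orientation: [-2.083, -2.35, 0.004]
force: [0.7, -0.5, -0.5]
opening: 0.0326
gripper_force: 0.0
```

```bash
python3 go.py .5415 .3035 .034 6.8
```

```text
t 26.7 tilt [-0.0027 -0.0013] alpha 6.9 q6 0.31 shift mm [  0.2   1.3 131.7] turn 0.1
```

Emit:
servo_tool(plan="0 .001 .01 0;0 .001 .03 0;0 .001 .05 0;0 .001 .07 0;0 .001 .09 0;0 .001 .105 0;0 .001 .115 0;0 .001 .122 0;0 .001 .127 0;0 .001 .127 0;0 .001 .127 0")

```text
t: 27.58
tool_pos: [0.5429, 0.3032, 0.0412]
orientation: [2.085, 2.349, 0.001]
force: [0.1, 0.7, 0.5]
opening: 0.0327
gripper_force: 0.0
```

```bash
python3 go.py .5415 .3035 .034 6.8
```

```text
t 27.6 tilt [0.0007 0.0003] alpha 6.8 q6 0.31 shift mm [ 0.4 -1.4  7.2] turn 0.0
```

Emit:
servo_tool(plan="0 -.001 .003 0;0 -.001 .006 0;0 -.001 .0072 0;0 -.001 .0072 0;0 -.001 .0072 0;0 -.001 .0072 0")

```text
t: 28.08
tool_pos: [0.5417, 0.3032, 0.0336]
orientation: [2.085, 2.35, 0.0]
force: [-0.0, 0.2, -0.1]
opening: 0.0327
gripper_force: 0.0
```

Emit:
servo_tool(plan="0 0 0 0;0 0 0 0;0 0 0 0;0 0 0 0;0 0 0 0;0 0 0 0;0 0 0 0;0 0 0 0", grip=1, grip_force=25)

```text
t: 28.75
tool_pos: [0.5416, 0.3031, 0.0335]
orientation: [2.085, 2.35, 0.0]
force: [0.1, -0.3, 0.8]
opening: 0.0087
gripper_force: 25.0
```

Emit:
servo_tool(plan="0 0 -.003 0;0 0 -.01 0;0 0 -.022 0;0 0 -.038 0;0 0 -.055 0;0 0 -.075 0;0 0 -.095 0;0 0 -.115 0;0 0 -.135 0;0 0 -.152 0;0 0 -.163 0;0 0 -.17 0")

```text
t: 29.75
tool_pos: [0.5424, 0.3035, 0.2065]
orientation: [2.084, 2.349, 0.005]
force: [0.2, -0.7, -1.5]
opening: 0.0083
gripper_force: 25.0
```

```bash
python3 go.py .5316 -.308 .2 -4.8
```

```text
t 29.8 tilt [0.0032 0.0015] alpha 6.8 q6 0.31 shift mm [-605.9  -83.4    5.5] turn 11.6
```

Emit:
servo_tool(plan="-.01 -.001 0 0;-.03 -.004 0 1;-.06 -.008 0 2;-.09 -.012 0 2;-.12 -.016 0 3;-.15 -.02 0 3;-.18 -.025 0 4;-.21 -.029 0 4;-.24 -.033 0 5;-.27 -.037 0 5;-.3 -.041 0 6;-.33 -.045 0 6")

```text
t: 30.75
tool_pos: [0.5347, -0.0318, 0.202]
orientation: [-2.206, -2.235, 0.002]
force: [0.1, -0.1, -1.2]
opening: 0.0084
gripper_force: 25.0
```

Emit:
servo_tool(plan="-.03 -.001 0 0.5;-.06 -.003 0 1;-.09 -.005 0 2;-.12 -.006 0 2;-.15 -.008 0 3;-.18 -.01 0 4;-.21 -.012 0 5;-.235 -.013 0 5;-.255 -.014 0 5.6;-.27 -.014 0 5.6;-.275 -.014 0 5.6;-.275 -.014 0 5.6")

```text
t: 31.75
tool_pos: [0.5253, -0.3058, 0.2025]
orientation: [-2.312, -2.124, 0.001]
force: [0.1, 0.5, -1.2]
opening: 0.0086
gripper_force: 25.0
```

```bash
python3 go.py .5316 -.308 .09 -4.8
```

```text
t 31.8 tilt [-0.0013  0.0008] alpha -4.8 q6 -0.53 shift mm [ -1.7   6.6 112.4] turn -0.0
```

Down to just above the saddles, then check with the side camera, which sees the holder.

Emit:
servo_tool(plan="-.001 .004 .01 0;-.0017 .0065 .03 0;-.0017 .0065 .05 0;-.0017 .0065 .07 0;-.0017 .0065 .088 0;-.0017 .0065 .1 0;-.0017 .0065 .108 0;-.0017 .0065 .112 0;-.0017 .0065 .112 0;-.0017 .0065 .112 0")

```text
t: 32.58
tool_pos: [0.533, -0.3074, 0.0923]
orientation: [2.311, 2.127, 0.001]
force: [-0.3, -0.4, -1.3]
opening: 0.009
gripper_force: 25.0
```

```bash
python3 go.py .5316 -.308 .07 -4.8; python3 - <<'E'
from m import *
c=cam('top');k=cam('side'); cv2.imwrite('pics/top5.png',c['image']); cv2.imwrite('pics/side5.png',k['image'])
m=np.zeros((600,800,3),np.uint8)
m[:300]=cv2.resize(k['image'][235:289,395:539],(800,300),interpolation=cv2.INTER_CUBIC)
m[300:]=cv2.resize(c['image'][210:264,390:534],(800,300),interpolation=cv2.INTER_CUBIC)
cv2.imwrite('pics/v5.png',m)
E
```

```text
t 32.6 tilt [ 0.001  -0.0006] alpha -4.8 q6 -0.52 shift mm [-0.7 -1.3 22.3] turn 0.0
```

View pics/v5.png

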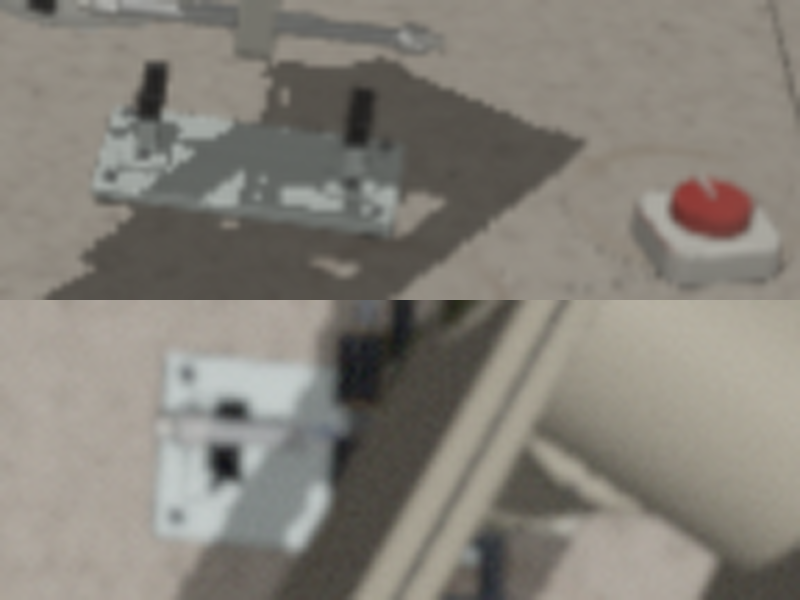

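Side: the column is held level above the saddles, its right end at (443,42). Top: its left end at (155,425), the left saddle at (230,440). Computing the alignment.

```bash
python3 - <<'E'
from m import *
np.set_printoptions(precision=4,suppress=True)
c=cam('top');k=cam('side');T=.0916
q=lambda x,y,o:((x+.5)*.18-.5+o[0],(y+.5)*.18-.5+o[1])
print('left end',onz(c,*q(155,125,(390,210)),T),'at saddle',onz(c,*q(230,128,(390,210)),T))
print('saddle L top cheeks',onz(c,*q(235,102,(390,210)),.054),onz(c,*q(225,180,(390,210)),.054))
print('right end side',onz(k,*q(443,42,(395,235)),T))
for n,x,y in(('L',155,63),('R',362,90)): print('saddle side far top',n,onz(k,*q(x,y,(395,235)),.054))
print('nut edge',onz(k,*q(400,38,(395,235)),T))
E
```

```text
left end [ 0.541  -0.2174  0.0916] at saddle [ 0.5396 -0.2479  0.0916]
saddle L top cheeks [ 0.5532 -0.2585  0.054 ] [ 0.5207 -0.2536  0.054 ]
right end side [ 0.5292 -0.3997  0.0916]
saddle side far top L [ 0.5514 -0.2606  0.054 ]
saddle side far top R [ 0.5407 -0.3641  0.054 ]
nut edge [ 0.5298 -0.3788  0.0916]
```

Column centre at y≈-0.3086, length 182.3 mm as expected, so I aim TCP at (0.531, -0.309).

```bash
python3 go.py .531 -.309 .052 -4.8
```

```text
t 32.8 tilt [ 0.0017 -0.0011] alpha -4.8 q6 -0.52 shift mm [-1.4 -2.  40.7] turn 0.0
```

Emit:
servo_tool(plan="-.001 -.001 .005 0;-.0014 -.001 .012 0;-.0014 -.001 .02 0;-.0014 -.001 .028 0;-.0014 -.001 .034 0;-.0014 -.001 .037 0;-.0014 -.001 .038 0;-.0014 -.001 .038 0;-.0014 -.001 .038 0")

```text
t: 33.53
tool_pos: [0.5315, -0.3087, 0.0537]
orientation: [2.312, 2.127, 0.0]
force: [0.6, -0.5, -0.8]
opening: 0.0088
gripper_force: 25.0
```

```bash
python3 go.py .531 -.309 .0485 -4.8
```

```text
t 33.5 tilt [ 0.0003 -0.0002] alpha -4.8 q6 -0.53 shift mm [-0.3 -0.5  5.2] turn 0.0
```

Emit:
servo_tool(plan="0 0 .001 0;0 0 .002 0;0 0 .003 0;0 0 .004 0;0 0 .0048 0;0 0 .0048 0;0 0 .0048 0")

```text
t: 34.12
tool_pos: [0.5312, -0.3085, 0.0485]
orientation: [-2.312, -2.127, 0.0]
force: [-0.5, 0.5, -1.0]
opening: 0.0085
gripper_force: 25.0
```

Emit:
servo_tool(plan="0 0 .0005 0;0 0 .001 0;0 0 .0012 0;0 0 .0012 0")

```text
t: 34.45
tool_pos: [0.5314, -0.3087, 0.0476]
orientation: [2.312, 2.127, 0.0]
force: [0.4, 0.7, -1.0]
opening: 0.0085
gripper_force: 25.0
```

Emit:
servo_tool(plan="0 0 0 0;0 0 0 0;0 0 0 0;0 0 0 0;0 0 0 0;0 0 0 0", grip=0.4)

```text
t: 34.95
tool_pos: [0.5313, -0.3086, 0.0475]
orientation: [2.312, 2.127, -0.0]
force: [0.3, 0.5, 0.3]
opening: 0.0278
gripper_force: 0.0
```

Emit:
servo_tool(plan="0 0 -.005 0;0 0 -.015 0;0 0 -.03 0;0 0 -.05 0;0 0 -.07 0;0 0 -.09 0;0 0 -.11 0;0 0 -.13 0;0 0 -.15 0;0 0 -.16 0;0 0 -.16 0")

```text
t: 35.87
tool_pos: [0.5328, -0.3097, 0.2117]
orientation: [2.308, 2.123, 0.002]
force: [0.4, -1.0, -0.3]
opening: 0.0279
gripper_force: 0.0
```

```bash
python3 go.py .4749 .0541 .22 -6.6
```

```text
t 35.9 tilt [ 0.0052 -0.0036] alpha -4.8 q6 -0.53 shift mm [357.7 -88.   -9.9] turn 1.8
```

Emit:
servo_tool(plan=".015 -.004 0 0;.04 -.01 0 .3;.075 -.018 0 .5;.11 -.027 0 .8;.145 -.036 0 1;.18 -.045 0 1.2;.215 -.053 0 1.4;.25 -.062 0 1.6;.285 -.07 0 1.8;.32 -.079 0 1.8;.345 -.085 0 1.8;.357 -.088 0 1.8", grip=-1)

```text
t: 36.87
tool_pos: [0.4719, 0.0575, 0.2062]
orientation: [-2.341, -2.092, 0.001]
force: [0.2, -0.6, -0.4]
opening: 0.0926
gripper_force: 0.0
```

```bash
python3 - <<'E'
from m import *
c=cam('top');k=cam('side')
m=np.zeros((600,800,3),np.uint8)
m[:300]=cv2.resize(k['image'][235:289,395:539],(800,300),interpolation=cv2.INTER_CUBIC)
m[300:]=cv2.resize(c['image'][210:264,390:534],(800,300),interpolation=cv2.INTER_CUBIC)
cv2.imwrite('pics/v6.png',m)
E
python3 go.py .4747 .0541 .0685 -6.6
```

```text
t 37.0 tilt [-0.0015  0.0005] alpha -6.4 q6 0.12 shift mm [ -2.2   2.9 137.8] turn 0.2
```

View pics/v6.png

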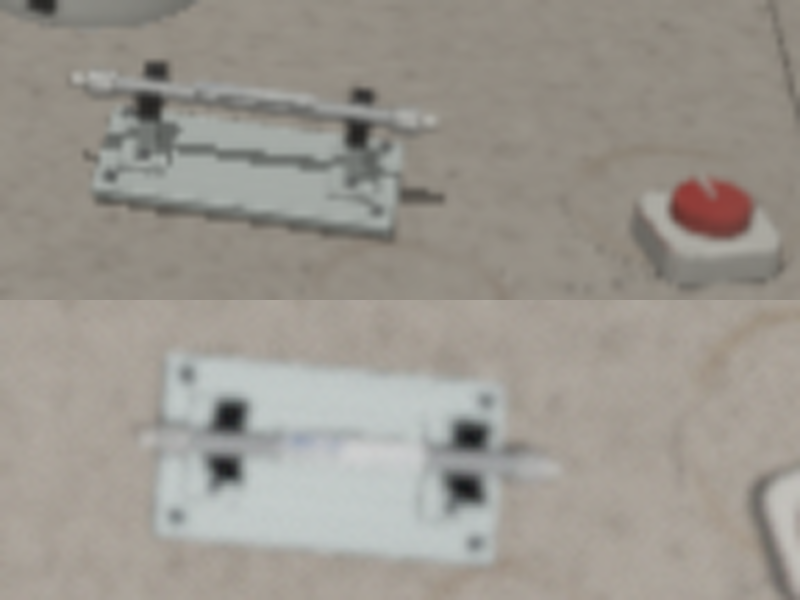

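The column lies in both saddles, centred: 90 px overhang on the left (140→230) and 92 px on the right (468→560). Now the beaker goes back.

Emit:
servo_tool(plan="-.002 .003 .01 .2;-.002 .003 .03 .2;-.002 .003 .055 .2;-.002 .003 .08 .2;-.002 .003 .1 .2;-.002 .003 .115 .2;-.002 .003 .127 .2;-.002 .003 .134 .2;-.002 .003 .136 .2;-.002 .003 .136 .2;-.002 .003 .136 .2")

```text
t: 37.88
tool_pos: [0.4768, 0.0519, 0.0722]
orientation: [2.349, 2.085, 0.001]
force: [-0.1, -0.5, 0.5]
opening: 0.0931
gripper_force: 0.0
```

Emit:
servo_tool(plan="0 0 0 0;0 0 0 0;0 0 0 0;0 0 0 0;0 0 0 0;0 0 0 0;0 0 0 0;0 0 0 0", grip=1, grip_force=8)

```text
t: 38.55
tool_pos: [0.4761, 0.0522, 0.0715]
orientation: [2.349, 2.086, 0.0]
force: [0.1, 0.5, 1.0]
opening: 0.055
gripper_force: 8.0
```

Emit:
servo_tool(plan="0 0 -.004 0;0 0 -.012 0;0 0 -.025 0;0 0 -.04 0;0 0 -.055 0;0 0 -.068 0;0 0 -.076 0;0 0 -.08 0;0 0 -.08 0;0 0 -.08 0")

```text
t: 39.38
tool_pos: [0.4759, 0.0521, 0.1512]
orientation: [-2.349, -2.086, 0.0]
force: [-0.9, -0.3, -1.4]
opening: 0.0546
gripper_force: 8.0
```

```bash
python3 go.py .5004 .2214 .149 6.8
```

```text
t 39.4 tilt [-0.0002  0.    ] alpha -6.8 q6 0.12 shift mm [171.    4.3   2.2] turn -13.6
```

Emit:
servo_tool(plan=".008 0 0 0;.022 .001 0 -1;.042 .001 0 -3;.062 .002 0 -5;.082 .002 0 -7;.102 .002 0 -9;.122 .003 0 -11;.142 .003 0 -12;.158 .004 0 -13;.169 .004 0 -13.6;.169 .004 0 -13.6;.169 .004 0 -13.6")

```text
t: 40.38
tool_pos: [0.4994, 0.2197, 0.1506]
orientation: [-2.084, -2.35, 0.002]
force: [-0.0, -0.0, -0.2]
opening: 0.0551
gripper_force: 8.0
```

```bash
python3 go.py .5004 .2196 .0727 6.8
```

```text
t 40.4 tilt [-0.0014 -0.0007] alpha 6.9 q6 0.2 shift mm [-0.2  1.1 77.9] turn 0.1
```

Emit:
servo_tool(plan="0 .0005 .01 0;0 .0005 .025 0;0 .0005 .04 0;0 .0005 .053 0;0 .0005 .063 0;0 .0005 .07 0;0 .0005 .074 0;0 .0005 .076 0;0 .0005 .077 0;0 .0005 .0777 0;0 .0005 .0777 0;0 .0005 .0777 0")

```text
t: 41.38
tool_pos: [0.5009, 0.2198, 0.0744]
orientation: [2.085, 2.349, 0.001]
force: [-0.2, -0.1, -0.8]
opening: 0.0552
gripper_force: 8.0
```

Emit:
servo_tool(plan="0 0 0 0;0 0 0 0;0 0 0 0")

```text
t: 41.63
tool_pos: [0.5006, 0.2196, 0.074]
orientation: [2.085, 2.35, 0.001]
force: [0.1, -0.9, -0.3]
opening: 0.0551
gripper_force: 8.0
```

Another 1.2 mm, then release and lift.

Emit:
servo_tool(plan="0 0 .0006 0;0 0 .0012 0;0 0 .0013 0;0 0 .0013 0;0 0 .0013 0")

```text
t: 42.05
tool_pos: [0.5005, 0.2196, 0.0725]
orientation: [2.085, 2.35, 0.0]
force: [-1.0, -0.9, 0.2]
opening: 0.0553
gripper_force: 8.0
```

Emit:
servo_tool(plan="0 0 0 0;0 0 0 0;0 0 0 0;0 0 0 0;0 0 0 0;0 0 0 0;0 0 0 0;0 0 0 0", grip=-1)

```text
t: 42.72
tool_pos: [0.5005, 0.2196, 0.0724]
orientation: [-2.085, -2.35, 0.0]
force: [-0.8, -0.1, -0.0]
opening: 0.0929
gripper_force: 0.0
```

Emit:
servo_tool(plan="0 0 -.01 0;0 0 -.03 0;0 0 -.055 0;0 0 -.08 0;0 0 -.105 0;0 0 -.125 0;0 0 -.135 0;0 0 -.135 0")

```text
t: 43.38
tool_pos: [0.5021, 0.2201, 0.2111]
orientation: [2.083, 2.348, 0.008]
force: [-0.1, 0.0, 0.0]
opening: 0.0932
gripper_force: 0.0
```

```bash
python3 go.py .4914 -.0193 .2 -6.6
```

```text
t 43.4 tilt [0.0053 0.0018] alpha 6.8 q6 0.2 shift mm [-236.5  -39.1   10.6] turn 13.4
```

Emit:
servo_tool(plan="-.015 -.002 0 1;-.04 -.006 0 2;-.07 -.011 0 4;-.1 -.016 0 6;-.13 -.021 0 8;-.16 -.026 0 10;-.19 -.031 0 12;-.215 -.036 0 13;-.23 -.038 0 13.4;-.2365 -.038 0 13.4;-.2365 -.038 0 13.4;-.2365 -.038 0 13.4")

```text
t: 44.38
tool_pos: [0.4905, -0.0193, 0.2065]
orientation: [-2.344, -2.089, 0.001]
force: [-0.1, 0.3, 0.1]
opening: 0.093
gripper_force: 0.0
```

```bash
python3 go.py .4914 -.0193 .107 -6.6
```

```text
t 44.4 tilt [-0.0013  0.0007] alpha -6.6 q6 -0.03 shift mm [ 0.1  1.  99.5] turn 0.0
```

Emit:
servo_tool(plan="0 .0005 .01 0;0 .0005 .03 0;0 .0005 .05 0;0 .0005 .065 0;0 .0005 .08 0;0 .0005 .09 0;0 .0005 .096 0;0 .0005 .099 0;0 .0005 .099 0;0 .0005 .099 0")

```text
t: 45.22
tool_pos: [0.4918, -0.0197, 0.109]
orientation: [2.344, 2.09, 0.001]
force: [0.7, -0.6, 1.0]
opening: 0.0931
gripper_force: 0.0
```

Emit:
servo_tool(plan="0 0 0 0;0 0 0 0;0 0 0 0;0 0 0 0;0 0 0 0;0 0 0 0;0 0 0 0;0 0 0 0;0 0 0 0", grip=1, grip_force=20)

```text
t: 45.97
tool_pos: [0.4913, -0.0198, 0.1084]
orientation: [-2.345, -2.09, 0.0]
force: [-0.6, -0.5, -0.2]
opening: 0.0386
gripper_force: 19.8
```

Emit:
servo_tool(plan="0 0 -.004 0;0 0 -.012 0;0 0 -.025 0;0 0 -.04 0;0 0 -.055 0;0 0 -.07 0;0 0 -.085 0;0 0 -.095 0;0 0 -.1 0;0 0 -.1 0;0 0 -.1 0")

```text
t: 46.88
tool_pos: [0.4912, -0.0198, 0.2082]
orientation: [-2.345, -2.09, 0.0]
force: [-0.4, -0.7, -1.5]
opening: 0.0385
gripper_force: 19.7
```

```bash
python3 go.py .4936 .301 .2 6.8
```

```text
t 46.9 tilt [-0.0002  0.    ] alpha -6.6 q6 -0.03 shift mm [319.  -34.4   8.2] turn -13.4
```

Emit:
servo_tool(plan=".01 -.001 0 0;.03 -.003 0 -1;.06 -.006 0 -2;.09 -.01 0 -4;.12 -.013 0 -5;.15 -.016 0 -6;.18 -.019 0 -8;.21 -.022 0 -9;.24 -.026 0 -10;.27 -.029 0 -12;.295 -.032 0 -13;.31 -.034 0 -13.4")

```text
t: 47.88
tool_pos: [0.4916, 0.295, 0.207]
orientation: [-2.081, -2.351, 0.002]
force: [-0.3, 0.6, -2.1]
opening: 0.0385
gripper_force: 19.8
```

Emit:
servo_tool(plan=".006 0 0 0;.008 0 0 0;.008 0 0 0;.008 0 0 0")

```text
t: 48.22
tool_pos: [0.4922, 0.2988, 0.2082]
orientation: [2.087, 2.348, -0.001]
force: [-0.9, -0.6, -2.5]
opening: 0.0387
gripper_force: 19.8
```

```bash
python3 go.py .4936 .3005 .1095 6.8
```

```text
t 48.2 tilt [-0.0003 -0.0007] alpha 6.8 q6 0.34 shift mm [ 1.6  1.6 98.7] turn -0.0
```

Emit:
servo_tool(plan=".0015 .0015 .01 0;.0015 .0015 .025 0;.0015 .0015 .04 0;.0015 .0015 .055 0;.0015 .0015 .068 0;.0015 .0015 .08 0;.0015 .0015 .088 0;.0015 .0015 .093 0;.0015 .0015 .096 0;.0015 .0015 .097 0;.0015 .0015 .097 0;.0015 .0015 .097 0")

```text
t: 49.22
tool_pos: [0.4939, 0.3019, 0.1123]
orientation: [2.085, 2.349, 0.002]
force: [0.2, 0.0, -1.9]
opening: 0.0389
gripper_force: 19.8
```

Emit:
servo_tool(plan="0 0 0 0;0 0 0 0")

```text
t: 49.38
tool_pos: [0.4938, 0.3019, 0.1121]
orientation: [2.085, 2.349, 0.002]
force: [-0.3, -0.1, -1.9]
opening: 0.0392
gripper_force: 19.8
```

Emit:
servo_tool(plan="0 0 .001 0;0 0 .002 0;0 0 .0025 0;0 0 .0026 0;0 0 .0026 0")

```text
t: 49.8
tool_pos: [0.4937, 0.3018, 0.1094]
orientation: [2.085, 2.35, 0.001]
force: [-1.4, -0.2, 3.4]
opening: 0.0387
gripper_force: 19.9
```

Emit:
servo_tool(plan="0 0 0 0;0 0 0 0;0 0 0 0;0 0 0 0;0 0 0 0;0 0 0 0;0 0 0 0;0 0 0 0;0 0 0 0", grip=-1)

```text
t: 50.55
tool_pos: [0.4934, 0.3016, 0.1088]
orientation: [2.085, 2.35, 0.0]
force: [0.2, -0.2, 0.7]
opening: 0.0916
gripper_force: 0.0
```

Emit:
servo_tool(plan="0 0 -.01 0;0 0 -.03 0;0 0 -.05 0;0 0 -.07 0;0 0 -.09 0;0 0 -.1 0;0 0 -.1 0;0 0 -.1 0")

```text
t: 51.22
tool_pos: [0.4937, 0.3018, 0.2093]
orientation: [2.085, 2.349, 0.002]
force: [-0.3, 0.5, -0.4]
opening: 0.093
gripper_force: 0.0
```

```bash
python3 go.py .4687 -.0864 .21 -6.6
```

```text
t 51.2 tilt [0.0011 0.0006] alpha 6.8 q6 0.34 shift mm [-382.4  -71.    -1. ] turn 13.4
```

Emit:
servo_tool(plan="-.015 -.003 0 1;-.045 -.008 0 2;-.085 -.016 0 4;-.125 -.023 0 5;-.165 -.031 0 6;-.205 -.038 0 7;-.245 -.045 0 9;-.285 -.053 0 10;-.32 -.059 0 12;-.35 -.065 0 13;-.37 -.069 0 13.4;-.38 -.071 0 13.4")

```text
t: 52.22
tool_pos: [0.4663, -0.0869, 0.2071]
orientation: [-2.348, -2.085, 0.003]
force: [-0.5, 0.2, 0.1]
opening: 0.0928
gripper_force: 0.0
```

Emit:
servo_tool(plan="0 0 0 0;0 0 0 0")

```text
t: 52.38
tool_pos: [0.4674, -0.0839, 0.2079]
orientation: [-2.345, -2.088, 0.001]
force: [0.1, 1.0, -0.2]
opening: 0.0929
gripper_force: 0.0
```

```bash
python3 go.py .4687 -.0864 .115 -6.6
```

```text
t 52.4 tilt [-0.0016  0.0009] alpha -6.6 q6 -0.17 shift mm [-2.4  1.7 92.8] turn -0.0
```

Emit:
servo_tool(plan="-.002 .001 .01 0;-.002 .001 .025 0;-.002 .001 .045 0;-.002 .001 .06 0;-.002 .001 .075 0;-.002 .001 .085 0;-.002 .001 .09 0;-.002 .001 .092 0;-.002 .001 .092 0;-.002 .001 .092 0")

```text
t: 53.22
tool_pos: [0.4694, -0.0861, 0.1175]
orientation: [2.344, 2.09, 0.001]
force: [0.3, 0.8, -0.3]
opening: 0.0931
gripper_force: 0.0
```

Emit:
servo_tool(plan="0 0 0 0;0 0 0 0;0 0 0 0;0 0 0 0;0 0 0 0;0 0 0 0;0 0 0 0;0 0 0 0;0 0 0 0;0 0 0 0;0 0 0 0;0 0 0 0", grip=1, grip_force=10)

```text
t: 54.22
tool_pos: [0.4689, -0.0862, 0.1168]
orientation: [-2.345, -2.09, -0.0]
force: [0.1, 0.4, 0.3]
opening: 0.0237
gripper_force: 10.0
```

Emit:
servo_tool(plan="0 0 -.005 0;0 0 -.015 0;0 0 -.03 0;0 0 -.045 0;0 0 -.06 0;0 0 -.075 0;0 0 -.09 0;0 0 -.105 0;0 0 -.12 0;0 0 -.13 0;0 0 -.135 0;0 0 -.135 0")

```text
t: 55.22
tool_pos: [0.4695, -0.0864, 0.2536]
orientation: [2.344, 2.089, 0.002]
force: [0.0, -0.4, -0.2]
opening: 0.0233
gripper_force: 10.0
```

```bash
python3 go.py .4823 .3766 .25 6.5
```

```text
t 55.2 tilt [ 0.0025 -0.0008] alpha -6.6 q6 -0.17 shift mm [461.4 -40.4   3.2] turn -13.1
```

Emit:
servo_tool(plan=".01 -.001 0 0;.03 -.003 0 -1;.06 -.005 0 -2;.095 -.008 0 -3;.13 -.011 0 -4;.165 -.014 0 -5;.2 -.018 0 -6;.235 -.021 0 -7;.27 -.024 0 -8;.305 -.027 0 -9;.34 -.03 0 -10;.375 -.033 0 -11")

```text
t: 56.22
tool_pos: [0.4776, 0.2923, 0.2503]
orientation: [-2.132, -2.306, 0.003]
force: [0.5, -0.8, -0.3]
opening: 0.0228
gripper_force: 10.0
```

Emit:
servo_tool(plan=".03 0 0 -.5;.055 0 0 -1;.072 0 0 -2;.082 0 0 -2;.085 0 0 -2;.085 0 0 -2;.085 0 0 -2;.085 0 0 -2")

```text
t: 56.88
tool_pos: [0.4727, 0.3738, 0.2517]
orientation: [2.095, 2.341, -0.001]
force: [0.0, -0.1, -0.4]
opening: 0.0232
gripper_force: 10.0
```

```bash
python3 go.py .4823 .3766 .118 6.5
```

```text
t 56.9 tilt [-0.0002 -0.0005] alpha 6.3 q6 0.47 shift mm [  1.8   9.9 133.7] turn -0.2
```

Emit:
servo_tool(plan=".001 .005 0 0;.002 .01 .01 0;.002 .01 .03 0;.002 .01 .05 0;.002 .01 .07 0;.002 .01 .09 0;.002 .01 .105 0;.002 .01 .117 0;.002 .01 .125 0;.002 .01 .13 0;.002 .01 .131 0;.002 .01 .131 0")

```text
t: 57.88
tool_pos: [0.4825, 0.378, 0.1212]
orientation: [2.094, 2.342, 0.001]
force: [-0.5, -0.4, -0.9]
opening: 0.0234
gripper_force: 10.0
```

```bash
python3 go.py .4823 .3766 .118 6.5
```

```text
t 57.9 tilt [0.0004 0.0003] alpha 6.4 q6 0.47 shift mm [-1.4 -0.3  3.2] turn -0.1
```

Emit:
servo_tool(plan="-.001 0 .001 0;-.001 0 .002 0;-.001 0 .003 0;-.001 0 .003 0;-.001 0 .003 0")

```text
t: 58.3
tool_pos: [0.4824, 0.377, 0.1181]
orientation: [2.093, 2.342, 0.001]
force: [-0.5, -0.4, 0.2]
opening: 0.0233
gripper_force: 10.0
```

Emit:
servo_tool(plan="0 0 0 0;0 0 0 0;0 0 0 0;0 0 0 0;0 0 0 0;0 0 0 0;0 0 0 0;0 0 0 0;0 0 0 0", grip=-1)

```text
t: 59.05
tool_pos: [0.4823, 0.377, 0.1178]
orientation: [-2.093, -2.342, -0.0]
force: [-0.5, 0.2, -0.2]
opening: 0.0787
gripper_force: 0.0
```

Emit:
servo_tool(plan="0 0 -.01 0;0 0 -.03 0;0 0 -.05 0;0 0 -.07 0;0 0 -.09 0;0 0 -.11 0;0 0 -.12 0;0 0 -.12 0")

```text
t: 59.72
tool_pos: [0.4837, 0.3779, 0.2419]
orientation: [2.092, 2.341, 0.009]
force: [0.8, 0.2, 0.1]
opening: 0.093
gripper_force: 0.0
```

Emit:
servo_tool(plan="-.02 0 0 0;-.05 0 0 0;-.09 0 0 0;-.13 0 0 0;-.17 0 0 0;-.21 0 0 0;-.25 0 0 0;-.29 0 0 0;-.33 0 0 0;-.36 0 0 0;-.38 0 0 0;-.38 0 0 0")

```text
t: 60.72
tool_pos: [0.5244, -0.0045, 0.2364]
orientation: [-2.098, -2.338, 0.003]
force: [-0.7, 0.3, -0.4]
opening: 0.0928
gripper_force: 0.0
```

```bash
python3 - <<'E'
from m import *
c=cam('top')
m=cv2.resize(c['image'][205:290,130:260],None,fx=6,fy=6,interpolation=cv2.INTER_CUBIC)
cv2.imwrite('pics/v7.png',m)
cv2.imwrite('pics/top7.png',c['image'])
for ce,st in blobs(c['image'][205:305,130:390],(95,120,60),(130,255,255)):
    u,v=ce+[130,205]; print(u,v,st[2:],[np.round(onz(c,u,v,z)[:2],4) for z in(.011,.03,.108)])
E
```

```text
183.97413793103448 255.51293103448276 [ 19  16 232] [array([0.4963, 0.328 ]), array([0.4956, 0.3231]), array([0.4929, 0.3031])]
162.85057471264366 261.7701149425287 [ 17  18 174] [array([0.4816, 0.3798]), array([0.4812, 0.3741]), array([0.4794, 0.3508])]
```

View pics/v7.png

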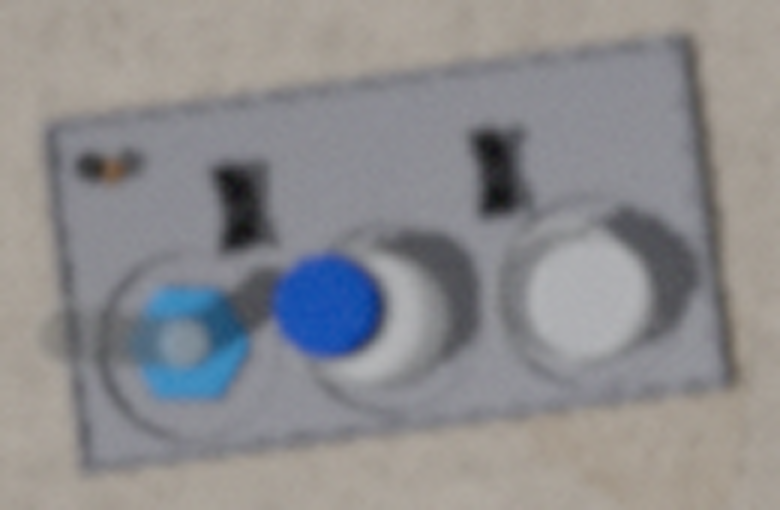

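All three stand upright within about 2 mm of their starting places: foot at (193,342), cap at (328,305) and beaker at (588,296). The vial has not moved. Handing in.

Emit:
servo_tool(plan="0 0 0 0;0 0 0 0;0 0 0 0;0 0 0 0")

```text
t: 61.1
tool_pos: [0.5247, 0.0005, 0.2377]
orientation: [-2.091, -2.344, 0.0]
force: [0.9, -0.6, -0.4]
opening: 0.0931
gripper_force: 0.0
```

```bash
python3 -c "from plant import robot; print(robot.close_job())"
```

```text
the job is handed in; nothing more can be done
None
```

The job is handed in after about 61 s (no verdict was returned): the last pictures show the column seated and centred in both holder saddles, and the bottle, beaker and cylinder upright in their own recesses within about 2 mm of where they started; the vial is in place, and the filter had not moved when last measured, early in the run.

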